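# Bolt the pug mill's hopper lid

### The job

Lock the closed hopper lid of the bench pug mill: push the knob of the lid's barrel bolt along its slot until the bolt is fully home in the keeper, then push the knob over sideways, towards the lid's front edge, until the handle lies right down in the notch at the slot's end. Do not lift the lid, leave everything else standing where it is, and finish clear of the machine.

Things in the scene. Friction and masses are not known exactly. Their poses are not given: they have to be found in the camera images.
- pug_mill: Fixed bench pug mill, 0.72 m long, yaw within 0.35 rad. Origin on the table under the hopper's centre; x from its front (towards the robot) to its back, y from its nozzle end to its motor end, z up. Hopper lid: a flat plate 186 (x) by 236 mm (y), top at 213 mm, front edge at x = -93 mm. Beside it the gearbox cover, y = 123 to 257 mm, top at 205 mm. Lid's bow handle: x = 45, y = -10 to 80, top at 246 mm.
- bolt_tube (a point): Point on the axis of the lid's barrel bolt, at the corner of its slot (mill x = -55, y = 25, z = 230 mm). The bolt's steel tube, 28 mm across, lies along the mill's y from y = -60 to 55 mm. Axes as the mill's. An 11 mm wide slot along its top holds the handle upright (0.15 rad of play either way); only at its motor end does it turn the corner and run, 11 mm wide, down the tube's front (-x) side.
- keeper_mouth (a point): Centre of the mouth of the keeper, a steel bridge on the gearbox cover in line with the bolt (mill x = -55, y = 130, z = 230 mm; 16 mm long in y, 37 wide, top at 247 mm). A guide bridge for the rod, top at 244 mm, stands on the lid at mill y = 92 mm.
- bolt (a joint): Slide of the bolt along the mill's +y, m: 0 fully drawn back, 0.051 against its stop, fully home in the keeper. It starts between 0 and 0.012. It moves with 4 N of friction and stays where it is left.
- bolt_handle (a joint): Turn of the bolt's handle about the bolt's axis, rad: 0 upright, positive towards the mill's front (-x), 1.5 right down (lying level) in the notch. It has light friction (1 N at the knob) and stays where it is left.
- knob (a point): Centre of the steel ball knob (20 mm in diameter) on the end of the bolt's handle, 52 mm from the bolt's axis on a round stem 8 mm thick. With the handle upright it is 282 mm above the table, at x = -55 mm, y = -25 mm + the bolt's slide in the mill's frame; the knob's top is 79 mm above the lid. With the handle right down it is at z = 234 mm, x = -107 mm.
- hopper_lid (a joint): Hinge of the hopper's lid along its back edge, rad: 0 shut, growing as the lid is lifted. It starts shut and, as long as it is not bolted, can be lifted freely.
- die_ring: Bystander, loose, to be left alone: spare steel die ring, 68 mm across, 10 mm thick, lying flat on the lid behind the bolt, towards the nozzle end; origin at the centre of its underside.
- sample_jar: Bystander, loose, to be left alone: small glass jar, 38 mm across, 50 mm tall, standing on the gearbox cover.
- glaze_tub: Bystander, loose, to be left alone: white tub with a lid, 66 mm across, 80 mm tall, standing on the table in front of the hopper.
- glue_bottle: Bystander, loose, to be left alone: white bottle, 52 mm across, 140 mm tall, standing on the table in front of the mill's barrel.
- scraper: Bystander, loose, to be left alone: red-handled scraper, 220 mm long, blade 80 mm wide, lying on the table in front of the hopper.
- mug: Bystander, loose, to be left alone: white mug, 76 mm across, 90 mm tall, standing on the table in front of the motor.
- underglaze_jar: Bystander, loose, to be left alone: amber glass jar, 60 mm across, 70 mm tall, standing behind the mill.
- brush: Bystander, loose, to be left alone: wooden brush, 200 mm long, lying behind the mill.

How it is judged:
By the outcome, as a careful person would: the job done as asked, in the order asked, and still so for the second after the job is handed in, with the robot touching nothing.
It also fails if it takes over 48 s, if anything falls off the work surface, if the arm or the gripper's body presses on something with over 40 N, if the wrist force passes 120 N, or if a joint passes its speed limit or range.

### The arm

A 6-joint arm with a two-finger parallel gripper is mounted at the origin on the work surface. World frame = base frame: x ahead of the robot, y to its left, z up, the work surface at z = 0. Lengths are in m, angles in rad, forces in N, time in s.
With the tool pointing down it reaches from about 0.3 to 0.825 m from the base axis. Payload 5.4 kg.
Tool frame: the origin (TCP) lies at the very end of the fingers, on their centre line; the grasp point (between the pads) lies 19 mm behind it (bot.hold_point_z is the distance from the TCP to the grasp point, in m); z points along the fingers, y is the line along which they close (so a half turn about z gives the same grasp; the last joint's range is limited). The gripper opens to 92 mm and grips with 3 to 60 N. Pads are 20 mm wide; open, the fingers measure 128 mm over their backs; the gripper's body (75 mm by 189 mm) begins 69 mm behind the grasp point.
Start: joints at [1.028, 0.158, 1.597, -0, 1.386, -0.21], TCP at [0.188, 0.543, 0.215] pointing down, gripper open.
Joint ranges: [-2.91, 2.91], [-0.94, 2.29], [0.18, 2.7], [-1.29, 4.43], [0.17, 2.64], [-3, 3]. Speed limits (rad/s): [2.57, 2.57, 3.14, 3.14, 3.14, 3.14].

### API

Orientations are given as [roll, pitch, yaw] about the fixed x, y, z axes, in that order (R = Rz(yaw) Ry(pitch) Rx(roll)).
In Python, from station import bot, viewer gives the robot as it stands.
- The arm moves only by the shell command python3 -m inch 'ROWS' [FORCE]. ROWS is JSON, a list of rows, each a list of 7 numbers: the turn, a rotation vector about the tool's x, y, z scaled (see below), then the shift along the tool's x, y, z scaled (see below), then the closure, from 0 (fully open) to 1 (shut). In form: [[rx, ry, rz, tx, ty, tz, fingers], ...]. A call has exactly 8 rows; each row shifts and turns the commanded pose from where the row before left it, along the tool's axes as they then stand; what a row does not reach is not made up. The controller multiplies each number of a shift by 25 mm and each number of a turn by 0.15 rad. A row lasts 1/8 s, in which the tool goes at most 62.5 mm and 10.7 degrees, less where a joint would pass 70% of its speed; a pose out of reach is approached as far as the arm can. A call with a number of a shift or a turn outside -1 to 1 is refused whole. A call with a gripper value outside its range is refused whole. The fingers move at their own pace and stop on an object; FORCE is the grip in N (left out, the last holds). Time passes only in rows, so rows that do not move let the fingers close, or fill a call up. It gives the time, the measured TCP pose, the force, the opening and the grip force at its end, in the units of the state.
- bot.read_state(): the state, without advancing time (a new reading comes with each control period).
- viewer.snapshot(name): name is "scene" or "top"; returns a dict with "pixels" (400x640x3 uint8, blue, green, red), "vertical_fov" (degrees; the focal length in pixels is half the picture's height over the tangent of half this angle, whatever the lens; pixels are square), "cx", "cy" (the principal point, pixels), "k1" (the pictures are not rectified: a ray, as slopes to the right and down, at radius r is drawn at 1 + k1 r^2 times it, then the intrinsics apply), "world_from_camera" (4x4, takes a point from camera to world coordinates). Camera axes: x right, y down, z forward; pixel columns grow to the right and rows downward; lengths in m; the calibration is good to about 2 mm. A picture is of the moment at which its call begins. There is no depth.
- bot.sign_off(): hands the job in; it is judged then, once.
The state is a dict: "time_s": time; "joints": joint angles; "joint_velocities": joint speeds; "joint_efforts": joint torques, N m; "tcp_pos": TCP position; "ee_rot": TCP orientation; "ft_force": force on the tool from outside, world axes, zero at the start; "wrist_torque": the same for the moment, N m; "grip_width": finger opening in m; "grasp_force": force on a finger pad.
Only numpy, scipy, OpenCV 4.12 (cv2) and the standard library are available. Lean on these libraries where they do the work, as an engineer would, in place of code of your own. Each camera call takes 0.05 s, during which the arm holds its last target. There are 200 camera calls.

## Working session

There is one attempt and no reset: what is moved stays moved. The work goes in short steps, Python scripts to look and compute and a shell command to move; the robot and the scene stay as the last step left them, time stands still between calls to the robot, and variables do not carry over. Pictures are saved under pics/ and viewed, at most 10 in all, crops included, and the job is handed in when it is done.

```bash
ls; mkdir -p pics
cat > h.py <<'E'
import numpy as np, cv2
from station import bot, viewer
def K(s):
    f=200/np.tan(np.radians(s["vertical_fov"])/2); return f
def proj(s,P):
    T=np.linalg.inv(np.array(s["world_from_camera"])); p=T[:3,:3]@np.array(P,float)+T[:3,3]
    u=p[:2]/p[2]; u=u*(1+s["k1"]*(u@u)); return u*K(s)+[s["cx"],s["cy"]]
def ray(s,px):
    d=(np.array(px,float)-[s["cx"],s["cy"]])/K(s); u=d.copy()
    for _ in range(20): u=d/(1+s["k1"]*(u@u))
    T=np.array(s["world_from_camera"]); return T[:3,3],T[:3,:3]@np.array([u[0],u[1],1])
def atz(s,px,z):
    o,r=ray(s,px); return o+r*(z-o[2])/r[2]
E
python3 - <<'E'
from h import *
for n in("scene","top"):
    s=viewer.snapshot(n); cv2.imwrite(f"pics/{n}0.png",s["pixels"]); print(n,K(s),s["cx"],s["cy"],s["k1"],np.round(s["world_from_camera"],3).tolist())
print(bot.read_state())
E
```

```text
pics
scene 432.5164602140679 324.01600825683244 198.26619615058024 -0.006321911002232726 [[-0.978, 0.146, -0.149, 0.698], [0.209, 0.679, -0.704, 0.788], [-0.002, -0.719, -0.695, 0.924], [0.0, 0.0, 0.0, 1.0]]
top 412.53283678725086 317.28752444697733 200.91876589564336 -0.005260140920742884 [[0.008, -0.985, 0.171, 0.375], [-1.0, -0.008, 0.003, 0.038], [-0.002, -0.171, -0.985, 1.125], [0.0, 0.0, 0.0, 1.0]]
{'time_s': 0.1, 'joints': array([ 1.02789876e+00,  1.58999236e-01,  1.59808814e+00, -2.82180533e-05,
        1.38617707e+00, -2.10092322e-01]), 'joint_velocities': array([ 0.00090944, -0.00139346, -0.00224249,  0.0006254 ,  0.00236819,
        0.00191324]), 'joint_efforts': array([ 4.45950891e-04, -3.86508930e+01, -3.22957993e+01,  7.03399745e-02,
        3.40061914e-02, -6.46197395e-05]), 'tcp_pos': array([0.18758128, 0.54295522, 0.21371904]), 'ee_rot': array([-3.13995184e+00, -3.21531755e-04,  2.80879235e+00]), 'ft_force': array([-0.90132521,  0.50438289, -0.98096667]), 'wrist_torque': array([ 0.00541895, -0.02833201, -0.01220222]), 'grasp_force': 0.0, 'grip_width': 0.09209192706464325}
```

View pics/scene0.png

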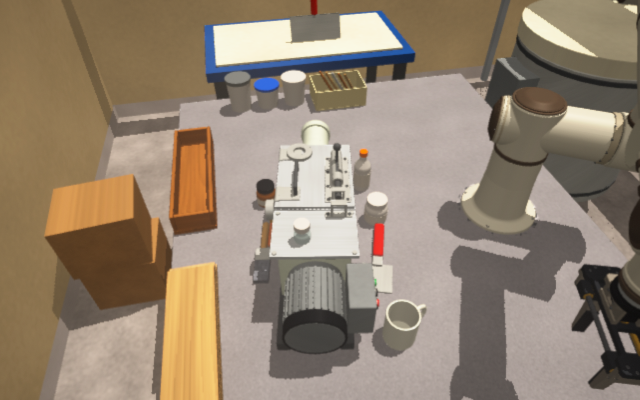

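View pics/top0.png

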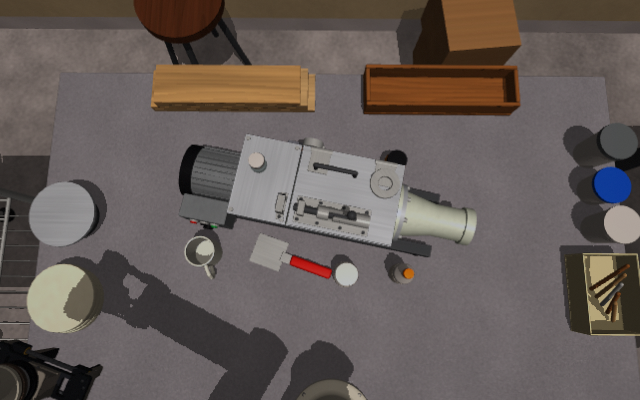

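The scene camera shows the mill with its lid bolt around (338,180); the top camera shows the bolt at about (335,212), the keeper near (281,203) and the lid handle at (335,170). Next I'll enlarge both.

Run:
```python
from h import *
a=cv2.imread("pics/top0.png")[120:260,225:425]; cv2.imwrite("pics/top1.png",cv2.resize(a,None,fx=4,fy=4,interpolation=cv2.INTER_CUBIC))
a=cv2.imread("pics/scene0.png")[130:260,255:385]; cv2.imwrite("pics/scene1.png",cv2.resize(a,None,fx=4.5,fy=4.5,interpolation=cv2.INTER_CUBIC))
```

```text
(no output)
```

View pics/top1.png

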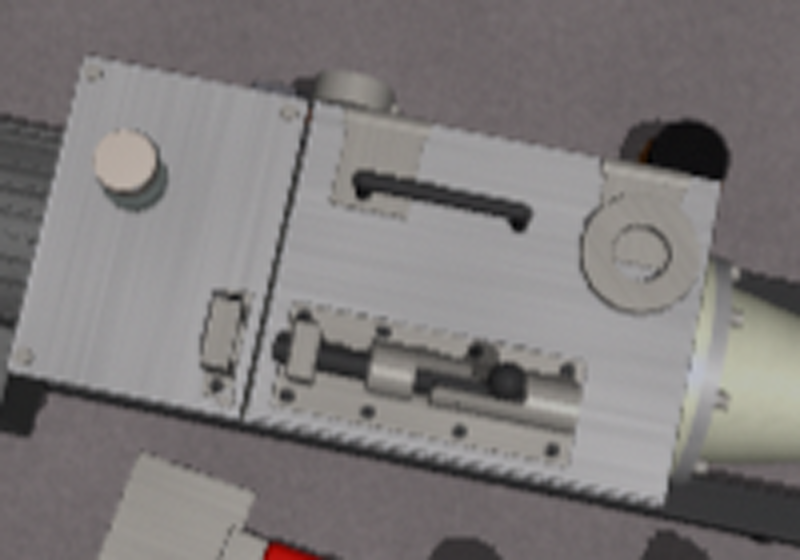

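View pics/scene1.png

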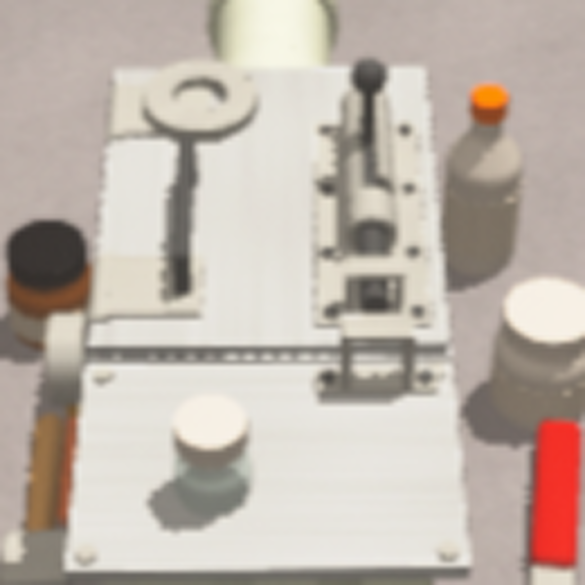

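The top crop shows the lid's corners at (311,101), (243,417), (720,180) and (665,505), the keeper at (222,333), the guide at (303,350) and the knob at (506,381). In the scene crop the knob is at (369,75). I'll fit the mill's pose to these.

```bash
cat > fit.py <<'E'
from h import *
from scipy.optimize import least_squares
t=viewer.snapshot("top"); c=viewer.snapshot("scene")
T=lambda p:(np.array(p)+.5)/4-.5+[225,120]
S=lambda p:(np.array(p)+.5)/4.5-.5+[255,130]
obs=[(t,T((720,180)),(93,-118,213)),(t,T((665,505)),(-93,-118,213)),(t,T((312,103)),(93,118,213)),(t,T((246,415)),(-93,118,213)),
(t,T((303,350)),(-55,92,244)),(t,T((222,333)),(-55,138,247)),
(c,S((113,68)),(93,-118,213)),(c,S((432,68)),(-93,-118,213)),(c,S((448,346)),(-93,118,213)),(c,S((90,346)),(93,118,213)),(c,S((377,330)),(-55,138,247)),
(t,T((506,381)),None),(c,S((369,75)),None)]
def W(q,m):
    a=q[2];m=np.array(m)/1000.;return np.array([q[0]+np.cos(a)*m[0]-np.sin(a)*m[1],q[1]+np.sin(a)*m[0]+np.cos(a)*m[1],m[2]])
def res(q):
    return np.concatenate([proj(s,W(q,m if m else (-55,-25+q[3]*1000,282)))-p for s,p,m in obs])
r=least_squares(res,[.5,.05,-.2,.005],x_scale=[.1,.1,.1,.01],loss="soft_l1")
if __name__=="__main__":
    q=r.x;print(q);print(np.round(res(q).reshape(-1,2),1).tolist())
    for m in[(-55,25,230),(-55,-25+q[3]*1000,282),(-55,26,282),(-107,26,234)]:print(m,W(q,m))
    print(atz(t,T((506,381)),.282),atz(c,S((369,75)),.282))
E
python3 fit.py
```

```text
[ 0.54975779 -0.02440165 -0.19806846  0.00784654]
[[0.3, 0.4], [-0.2, -0.7], [1.0, -0.7], [-0.1, 0.1], [0.2, -0.0], [-0.5, -0.3], [0.9, 0.7], [-1.3, 0.0], [0.6, -0.1], [-0.1, 0.7], [0.7, -0.8], [0.4, 0.0], [0.4, 0.9]]
(-55, 25, 230) [0.50075253 0.01093224 0.23      ]
(-55, np.float64(-17.15346457608476), 282) [ 0.49245774 -0.03039706  0.282     ]
(-55, 26, 282) [0.5009493  0.01191269 0.282     ]
(-107, 26, 234) [0.44996598 0.02214504 0.234     ]
[ 0.49248411 -0.02960401  0.282     ] [ 0.49257078 -0.03409619  0.282     ]
```

The fit is good to about 1 px and both views agree: mill at (0.550, -0.024), yaw -0.198, bolt slide about 6 mm. My plan is to push with closed fingers, tool y along mill y and tool x along mill -x. First I'll rise, align and travel.

```bash
cat > where.py <<'E'
import numpy as np
from station import bot
s=bot.read_state(); q=[0.5498,-0.0244,-0.198]
c,n=np.cos(q[2]),np.sin(q[2]); R=np.array([[c,n],[-n,c]])
p=s["tcp_pos"]; m=R@(p[:2]-q[:2])*1000; f=s["ft_force"]
print("t %.2f mill xyz mm"%s["time_s"],np.round([*m,p[2]*1000],1),"rpy",np.round(s["ee_rot"],3),"F mill",np.round([*(R@f[:2]),f[2]],1),"grip",np.round(s["grip_width"],4),"yaw err",round(s["ee_rot"][2]-(np.pi+q[2]),3))
E
python3 -m inch '[[0,0,-0.9,0,0,-1,1],[0,0,0,0,0,-1,1],[0,0,0,0,0,-1,1],[0,0,0,0,0,-1,1],[0,0,0,0,0,-1,1],[0,0,0,0,0,-1,1],[0,0,0,-0.7,-1,0,1],[0,0,0,-0.7,-1,0,1]]' 10; python3 where.py
```

```text
time_s: 1.2
tcp_pos: [0.2125, 0.487, 0.3647]
ee_rot: [3.141, 0.0, 2.945]
ft_force: [0.6, -0.1, -0.3]
grip_width: 0.0142
grasp_force: 0.0
t 1.20 mill xyz mm [-431.3  435.   364.7] rpy [3.141 0.    2.945] F mill [ 0.6  0.1 -0.3] grip 0.0142 yaw err 0.001
```

```bash
python3 -m inch '[[0,0,0,-0.75,-1,0,1],[0,0,0,-0.75,-1,0,1],[0,0,0,-0.75,-1,0,1],[0,0,0,-0.75,-1,0,1],[0,0,0,-0.75,-1,0,1],[0,0,0,-0.75,-1,0,1],[0,0,0,-0.75,-1,0,1],[0,0,0,-0.75,-1,0,1]]'
python3 -m inch '[[0,0,0,-0.75,-1,0,1],[0,0,0,-0.75,-1,0,1],[0,0,0,-0.75,-1,0,1],[0,0,0,-0.75,-1,0,1],[0,0,0,-0.75,-1,0,1],[0,0,0,-0.75,-1,0,1],[0,0,0,-0.75,-1,0,1],[0,0,0,-0.75,-1,0,1]]'; python3 where.py
```

```text
time_s: 2.2
tcp_pos: [0.3203, 0.261, 0.3645]
ee_rot: [-3.142, 0.0, 2.944]
ft_force: [0.1, -0.9, -0.6]
grip_width: 0.0006
grasp_force: 0.0
time_s: 3.2
tcp_pos: [0.4281, 0.0354, 0.3645]
ee_rot: [3.142, -0.0, 2.944]
ft_force: [0.9, 0.0, -0.7]
grip_width: 0.0008
grasp_force: 0.0
t 3.20 mill xyz mm [-131.    34.7  364.5] rpy [ 3.142 -0.     2.944] F mill [ 0.9  0.2 -0.7] grip 0.0008 yaw err 0.0
```

```bash
python3 -m inch '[[0,0,0,-0.6,-0.9,0,1],[0,0,0,-0.6,-0.9,0,1],[0,0,0,-0.6,-0.9,0,1],[0,0,0,-0.6,-0.9,0,1],[0,0,0,-0.64,-0.9,0,1],[0,0,0,0,0,0.8,1],[0,0,0,0,0,0.8,1],[0,0,0,0,0,0.8,1]]'; python3 where.py
python3 - <<'E'
from h import *
a=viewer.snapshot("scene")["pixels"][110:240,255:385]; b=viewer.snapshot("top")["pixels"][150:280,270:400]
cv2.imwrite("pics/near.png",np.hstack([cv2.resize(i,(400,400),interpolation=cv2.INTER_CUBIC) for i in(a,b)]))
E
```

```text
time_s: 4.2
tcp_pos: [0.4802, -0.0889, 0.3037]
ee_rot: [3.141, -0.0, 2.944]
ft_force: [-0.8, -0.4, 0.8]
grip_width: 0.0003
grasp_force: 0.0
t 4.20 mill xyz mm [-55.6 -76.9 303.7] rpy [ 3.141 -0.     2.944] F mill [-0.7 -0.5  0.8] grip 0.0003 yaw err -0.0
```

View pics/near.png

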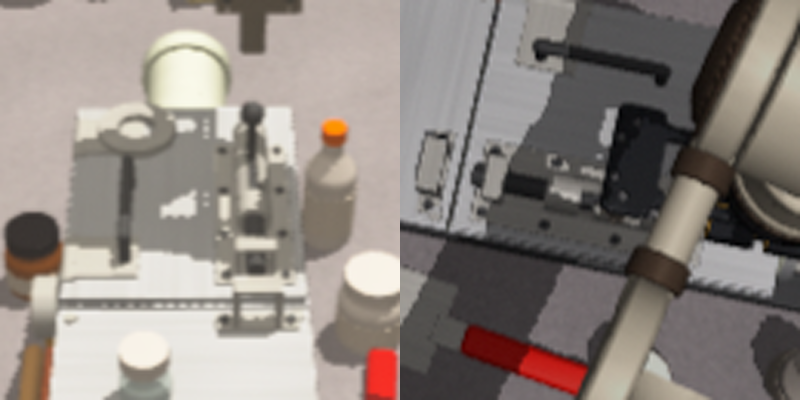

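The left half (scene view) shows the closed fingertip at (252,45), in line with the knob at (252,112). I'll lower to knob height and advance to contact.

```bash
python3 -m inch '[[0,0,0,0,0,0.85,1],[0,0,0,0,0,0.85,1],[0,0,0,0,0,0,1],[0,0,0,0,0.4,0,1],[0,0,0,0,0.4,0,1],[0,0,0,0,0.4,0,1],[0,0,0,0,0.3,0,1],[0,0,0,0,0.3,0,1]]'; python3 where.py
```

```text
time_s: 5.3
tcp_pos: [0.4893, -0.045, 0.2626]
ee_rot: [-3.14, 0.001, 2.944]
ft_force: [-2.0, -3.9, 3.2]
grip_width: 0.0008
grasp_force: 2.2
t 5.30 mill xyz mm [-55.3 -32.1 262.6] rpy [-3.140e+00  1.000e-03  2.944e+00] F mill [-1.2 -4.2  3.2] grip 0.0008 yaw err 0.0
```

```bash
python3 -m inch '[[0,0,0,0,0.2,0,1],[0,0,0,0,0.2,0,1],[0,0,0,0,0.2,0,1],[0,0,0,0,0.2,0,1],[0,0,0,0,0.2,0,1],[0,0,0,0,0,0,1],[0,0,0,0,0,0,1],[0,0,0,0,0,0,1]]'; python3 where.py
python3 - <<'E'
from h import *
a=viewer.snapshot("scene")["pixels"][110:240,255:385]
cv2.imwrite("pics/near2.png",cv2.resize(a,(590,590),interpolation=cv2.INTER_CUBIC))
E
```

```text
time_s: 6.3
tcp_pos: [0.4938, -0.0197, 0.2615]
ee_rot: [3.14, -0.001, 2.944]
ft_force: [-0.0, -0.4, -0.1]
grip_width: 0.0003
grasp_force: 0.2
t 6.30 mill xyz mm [-55.9  -6.4 261.5] rpy [ 3.140e+00 -1.000e-03  2.944e+00] F mill [ 0.  -0.4 -0.1] grip 0.0003 yaw err 0.0
```

View pics/near2.png

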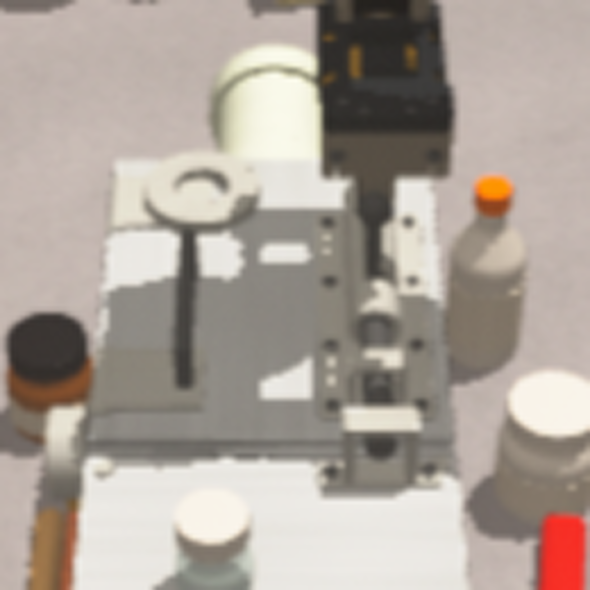

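The knob sits in front of the fingers at about (376,207), the handle is upright, and the rod tip is entering the keeper at (380,445). I'll keep pushing in small steps and watch for the stop.

```bash
python3 -m inch '[[0,0,0,0,0.1,0,1],[0,0,0,0,0.1,0,1],[0,0,0,0,0,0,1],[0,0,0,0,0,0,1],[0,0,0,0,0,0,1],[0,0,0,0,0,0,1],[0,0,0,0,0,0,1],[0,0,0,0,0,0,1]]'; python3 where.py;python3 -m inch '[[0,0,0,0,0.1,0,1],[0,0,0,0,0,0,1],[0,0,0,0,0,0,1],[0,0,0,0,0,0,1],[0,0,0,0,0,0,1],[0,0,0,0,0,0,1],[0,0,0,0,0,0,1],[0,0,0,0,0,0,1]]'; python3 where.py
python3 - <<'E'
from fit import *
q=r.x
# knob expectation in scene
q=[.5498,-.0244,-.198]
for m in[(-55,10,282),(-55,20,282),(-55,26,282)]:print(m,proj(c,W(q,m)))
cv2.imwrite("pics/k.png",cv2.resize(c["pixels"][140:180,318:358],(600,600),interpolation=cv2.INTER_CUBIC))
E
```

```text
time_s: 7.35
tcp_pos: [0.495, -0.0153, 0.2621]
ee_rot: [3.142, -0.0, 2.944]
ft_force: [-1.9, -3.5, -3.0]
grip_width: 0.0002
grasp_force: 1.6
t 7.35 mill xyz mm [-55.5  -1.9 262.1] rpy [ 3.142 -0.     2.944] F mill [-1.2 -3.8 -3. ] grip 0.0002 yaw err 0.0
time_s: 8.35
tcp_pos: [0.4956, -0.0128, 0.2622]
ee_rot: [3.141, 0.0, 2.944]
ft_force: [-0.3, -2.6, -1.5]
grip_width: 0.0003
grasp_force: 1.2
t 8.35 mill xyz mm [-55.4   0.7 262.2] rpy [3.141 0.    2.944] F mill [ 0.3 -2.6 -1.5] grip 0.0003 yaw err 0.0
(-55, 10, 282) [337.37150246 154.11217898]
(-55, 20, 282) [337.51657859 156.73269553]
(-55, 26, 282) [337.60460343 158.32275682]
```

```bash
python3 -m inch '[[0,0,0,0,0.1,0,1],[0,0,0,0,0.1,0,1],[0,0,0,0,0,0,1],[0,0,0,0,0,0,1],[0,0,0,0,0,0,1],[0,0,0,0,0,0,1],[0,0,0,0,0,0,1],[0,0,0,0,0,0,1]]'; python3 where.py;python3 -m inch '[[0,0,0,0,0.1,0,1],[0,0,0,0,0,0,1],[0,0,0,0,0,0,1],[0,0,0,0,0,0,1],[0,0,0,0,0,0,1],[0,0,0,0,0,0,1],[0,0,0,0,0,0,1],[0,0,0,0,0,0,1]]'; python3 where.py
```

```text
time_s: 9.45
tcp_pos: [0.496, -0.0119, 0.2623]
ee_rot: [-3.133, 0.0, 2.942]
ft_force: [-3.9, -16.0, -2.5]
grip_width: 0.0008
grasp_force: 8.0
t 9.45 mill xyz mm [-55.2   1.7 262.3] rpy [-3.133  0.     2.942] F mill [ -0.7 -16.4  -2.5] grip 0.0008 yaw err -0.002
time_s: 10.45
tcp_pos: [0.4963, -0.0115, 0.2624]
ee_rot: [-3.129, 0.0, 2.941]
ft_force: [-5.3, -22.8, -2.3]
grip_width: 0.0005
grasp_force: 11.5
t 10.45 mill xyz mm [-55.    2.1 262.4] rpy [-3.129  0.     2.941] F mill [ -0.7 -23.4  -2.3] grip 0.0005 yaw err -0.003
```

View pics/k.png

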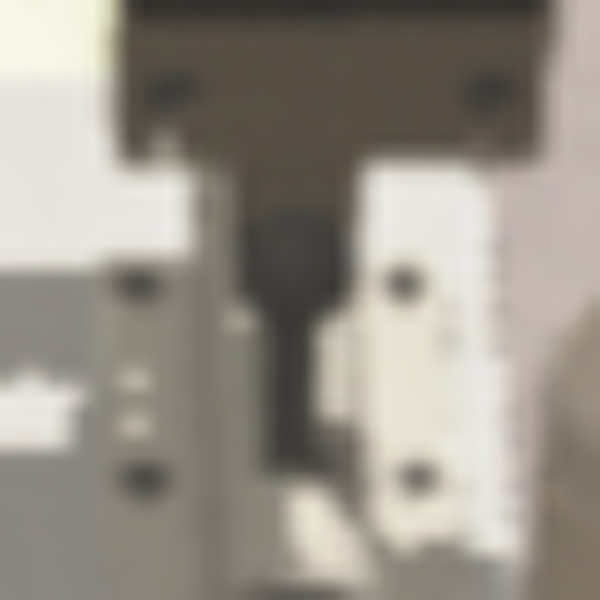

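The force rose sharply to 23 N with the tool barely moving, and the knob at image row 157 fits y of about 26 mm, so the bolt is against its stop. Now I'll back off and go round to the knob's rear side.

```bash
python3 -m inch '[[0,0,0,0,-0.6,0,1],[0,0,0,0,-0.6,0,1],[0,0,0,-0.7,0,0,1],[0,0,0,-0.8,0,0,1],[0,0,0,0,0.7,0,1],[0,0,0,0,0.7,0,1],[0,0,0,0,0.6,0,1],[0,0,0,0,0,0,1]]'; python3 where.py
```

```text
time_s: 11.45
tcp_pos: [0.5376, 0.0083, 0.2622]
ee_rot: [3.141, 0.0, 2.946]
ft_force: [0.0, -0.2, 0.1]
grip_width: 0.0003
grasp_force: 0.0
t 11.45 mill xyz mm [-18.4  29.6 262.2] rpy [3.141 0.    2.946] F mill [ 0.  -0.2  0.1] grip 0.0003 yaw err 0.003
```

```bash
python3 -m inch '[[0,0,0,0.3,0,0,1],[0,0,0,0.3,0,0,1],[0,0,0,0.3,0,0,1],[0,0,0,0.3,0,0,1],[0,0,0,0.2,0,0,1],[0,0,0,0,0,0,1],[0,0,0,0,0,0,1],[0,0,0,0,0,0,1]]'; python3 where.py
python3 - <<'E'
from h import *
a=viewer.snapshot("scene")["pixels"][110:240,255:385]
cv2.imwrite("pics/near3.png",cv2.resize(a,(590,590),interpolation=cv2.INTER_CUBIC))
E
```

```text
time_s: 12.45
tcp_pos: [0.5034, 0.0136, 0.262]
ee_rot: [3.142, -0.0, 2.944]
ft_force: [-0.4, -0.2, 0.2]
grip_width: 0.0004
grasp_force: 0.0
t 12.45 mill xyz mm [-52.9  28.2 262. ] rpy [ 3.142 -0.     2.944] F mill [-0.3 -0.3  0.2] grip 0.0004 yaw err 0.0
```

View pics/near3.png

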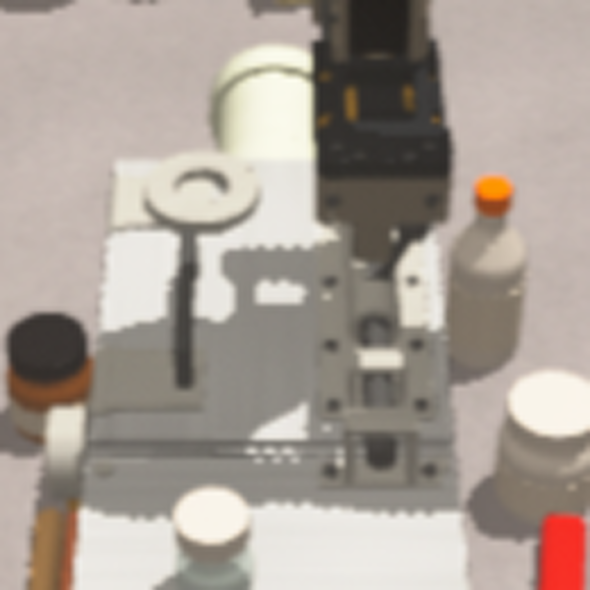

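The handle has tilted over towards the front, with the knob at about (412,235), past the slot's play, so it is in the notch. I'll continue.

```bash
python3 -m inch '[[0,0,0,0.3,0,0.04,1],[0,0,0,0.3,0,0.04,1],[0,0,0,0.3,0,0.04,1],[0,0,0,0.25,0,0.04,1],[0,0,0,0,0,0,1],[0,0,0,0,0,0,1],[0,0,0,0,0,0,1],[0,0,0,0,0,0,1]]'; python3 where.py
python3 - <<'E'
from h import *
a=viewer.snapshot("scene")["pixels"][120:220,300:400]
cv2.imwrite("pics/near4.png",cv2.resize(a,(590,590),interpolation=cv2.INTER_CUBIC))
E
```

```text
time_s: 13.5
tcp_pos: [0.4752, 0.0192, 0.2581]
ee_rot: [-3.142, -0.0, 2.944]
ft_force: [0.5, -0.1, 0.7]
grip_width: 0.0007
grasp_force: 0.0
t 13.50 mill xyz mm [-81.7  28.1 258.1] rpy [-3.142 -0.     2.944] F mill [ 0.5 -0.   0.7] grip 0.0007 yaw err 0.0
```

View pics/near4.png

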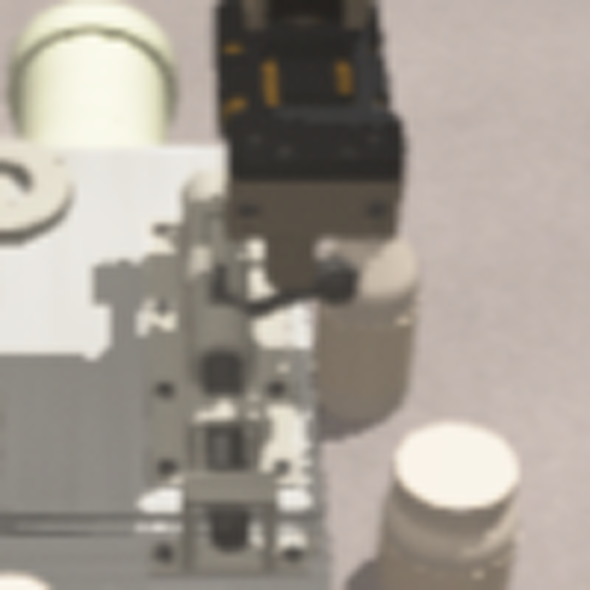

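The handle is about two thirds down, with the knob at (335,280) beside the finger. I'll lift, move over the knob and press down.

```bash
python3 -m inch '[[0,0,0,-0.2,0,0,1],[0,0,0,0,0,-0.9,1],[0,0,0,0.6,0,0,1],[0,0,0,0.6,0,0,1],[0,0,0,0,0,0.5,1],[0,0,0,0,0,0.4,1],[0,0,0,0,0,0.3,1],[0,0,0,0,0,0,1]]'; python3 where.py
python3 -m inch '[[0,0,0,0,0,0.1,1],[0,0,0,0,0,0.1,1],[0,0,0,0,0,0.1,1],[0,0,0,0,0,0,1],[0,0,0,0,0,0,1],[0,0,0,0,0,0,1],[0,0,0,0,0,0,1],[0,0,0,0,0,0,1]]'; python3 where.py
```

```text
time_s: 14.55
tcp_pos: [0.4504, 0.0242, 0.2495]
ee_rot: [-3.142, -0.002, 2.944]
ft_force: [-0.4, 0.6, 0.2]
grip_width: 0.0005
grasp_force: 0.0
t 14.55 mill xyz mm [-107.    28.1  249.5] rpy [-3.142e+00 -2.000e-03  2.944e+00] F mill [-0.5  0.5  0.2] grip 0.0005 yaw err 0.0
time_s: 15.55
tcp_pos: [0.4508, 0.0241, 0.2434]
ee_rot: [-3.142, 0.0, 2.944]
ft_force: [-1.6, 0.4, 5.0]
grip_width: 0.0006
grasp_force: 2.5
t 15.55 mill xyz mm [-106.6   28.1  243.4] rpy [-3.142  0.     2.944] F mill [-1.6  0.   5. ] grip 0.0006 yaw err 0.0
```

```bash
python3 -m inch '[[0,0,0,0,0,0.1,1],[0,0,0,0,0,0.05,1],[0,0,0,0,0,0,1],[0,0,0,0,0,0,1],[0,0,0,0,0,0,1],[0,0,0,0,0,0,1],[0,0,0,0,0,0,1],[0,0,0,0,0,0,1]]'; python3 where.py
```

```text
time_s: 16.55
tcp_pos: [0.451, 0.0241, 0.2423]
ee_rot: [-3.141, 0.002, 2.944]
ft_force: [-7.3, 1.2, 17.9]
grip_width: 0.0006
grasp_force: 9.4
t 16.55 mill xyz mm [-106.4   28.1  242.3] rpy [-3.141e+00  2.000e-03  2.944e+00] F mill [-7.4 -0.3 17.9] grip 0.0006 yaw err 0.0
```

It is at a hard stop: 18 N with the knob's top at 242 to 244 mm, as expected for 1.5 rad. I'll retreat up and clear, then check.

```bash
python3 -m inch '[[0,0,0,0,0,-0.5,1],[0,0,0,0,0,-1,1],[0,0,0,0,0,-1,1],[0,0,0,0,0,-1,1],[0,0,0,0,0,-1,1],[0,0,0,0.5,1,0,1],[0,0,0,0.5,1,0,1],[0,0,0,0.5,1,0,1]]'
python3 -m inch '[[0,0,0,0.5,1,0,1],[0,0,0,0.5,1,0,1],[0,0,0,0.5,1,0,1],[0,0,0,0.5,1,0,1],[0,0,0,0.5,1,0,1],[0,0,0,0.5,1,0,1],[0,0,0,0.5,1,0,1],[0,0,0,0.5,1,0,1]]'
python3 -m inch '[[0,0,0,0.5,1,0,1],[0,0,0,0.5,1,0,1],[0,0,0,0.5,1,0,1],[0,0,0,0.5,1,0,1],[0,0,0,0,0,0,1],[0,0,0,0,0,0,1],[0,0,0,0,0,0,1],[0,0,0,0,0,0,1]]'; python3 where.py
python3 - <<'E'
from fit import *
q=[.5498,-.0244,-.198]
for s,n in((t,"top"),(c,"scene")): print(n,proj(s,W(q,(-107,26,234))),proj(s,W(q,(-107,20,234))))
a=c["pixels"][125:225,290:390]; b=t["pixels"][160:260,270:370]
cv2.imwrite("pics/end.png",np.hstack([cv2.resize(i,(400,400),interpolation=cv2.INTER_CUBIC) for i in(a,b)]))
E
```

```text
time_s: 17.55
tcp_pos: [0.4283, 0.1058, 0.3511]
ee_rot: [-3.142, -0.001, 2.943]
ft_force: [-0.2, -0.2, -0.4]
grip_width: 0.0008
grasp_force: 0.0
time_s: 18.55
tcp_pos: [0.3695, 0.3216, 0.351]
ee_rot: [-3.141, -0.001, 2.944]
ft_force: [0.2, -0.5, -0.4]
grip_width: 0.0003
grasp_force: 0.0
time_s: 19.55
tcp_pos: [0.3409, 0.4281, 0.352]
ee_rot: [3.141, 0.0, 2.943]
ft_force: [-0.2, 0.1, -0.8]
grip_width: 0.0003
grasp_force: 0.0
t 19.55 mill xyz mm [-293.9  402.6  352. ] rpy [3.141 0.    2.943] F mill [-0.2  0.  -0.8] grip 0.0003 yaw err -0.001
top [325.50967654 237.24718194] [328.23251395 237.81548113]
scene [358.53076046 173.54926562] [358.36023748 171.9476989 ]
```

View pics/end.png

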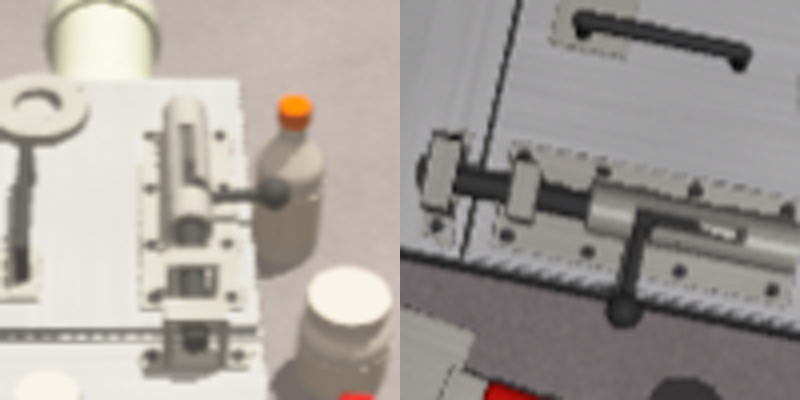

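In the top view the knob is at (325.6,237.4) against an expected (325.5,237.2). The rod is through the keeper, the lid is shut and the bystanders look unmoved, so I'm handing the job in.

```bash
python3 -c "from station import bot; print(bot.sign_off())"
```

```text
the job is handed in; nothing more can be done
None
```

The hopper lid is locked: the bolt is home in the keeper, the handle lies right down in the notch, the arm is clear of the machine, and the job was handed in at about 20 s of robot time.

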